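# Lever open the peg bucket

### The arm

A 6-joint arm with a two-finger parallel gripper is mounted at the origin on the work surface. World frame = base frame: x ahead of the robot, y to its left, z up, the work surface at z = 0. Lengths are in m, angles in rad, forces in N, time in s.
With the tool pointing down it reaches from about 0.3 to 0.775 m from the base axis. Payload 14.6 kg.
Tool frame: the origin (TCP) lies midway between the tips of the shut fingers; the grasp point (between the pads) lies 19 mm behind it (ctrl.pinch_z is the z of the grasp point in the tool frame, in m); z points along the fingers, y is the line along which they close (so a half turn about z gives the same grasp; the last joint's range is limited). The gripper opens to 94 mm and grips with 3 to 60 N. Pads are 16 mm wide; open, the fingers measure 119 mm over their backs; the gripper's body (75 mm by 177 mm) begins 78 mm behind the grasp point.
Start: joints at [1.093, 0.3, 1.521, -0, 1.321, -0.067], TCP at [0.22, 0.504, 0.205] pointing down, gripper open.
Joint ranges: [-3.03, 3.03], [-0.79, 2.21], [0.23, 2.52], [-1.04, 4.18], [0, 3.07], [-2.55, 2.55]. Speed limits (rad/s): [2.22, 2.22, 2.57, 3.14, 3.14, 3.14].

### API

Orientations are given as [roll, pitch, yaw] about the fixed x, y, z axes, in that order (R = Rz(yaw) Ry(pitch) Rx(roll)).
In Python, from station import ctrl, camera, ticket gives the robot as it stands. The module is installed in compiled form; this text tells all that it offers.
- The arm moves only by the shell command python3 -m inch 'ROWS' [FORCE]. ROWS is text: rows parted by semicolons, each of 7 numbers parted by spaces: the opening, from -1 (shut) to 1 (fully open), then the shift along the tool's x, y, z in units of 0.03 m (1.0 is 0.03 m), then the turn, a rotation vector about the tool's x, y, z in units of 10 degrees (1.0 is 10 degrees). In form: grip dx dy dz rx ry rz; .... A call has 1 to 10 rows; each row shifts and turns the commanded pose from where the row before left it, along the tool's axes as they then stand; what a row does not reach is not made up. A row lasts 1/8 s, in which the tool goes at most 62.5 mm and 10.7 degrees, less where a joint would pass 70% of its speed; a pose out of reach is approached as far as the arm can. A call with a number of a shift or a turn outside -1 to 1 is refused whole. A call with a gripper value outside its range is refused whole. The fingers move at their own pace and stop on an object; FORCE is the grip in N (left out, the last holds). Time passes only in rows, so rows that do not move let the fingers close. It gives the time, the measured TCP pose, the force, the opening and the grip force at its end, in the units of the state.
- ctrl.get_obs(): the state, without advancing time (a new reading comes with each control period).
- camera(name): name is "scene" or "top" or "wrist"; returns a dict with "img" (400x640x3 uint8, blue, green, red), "range_z" (400x640 float32, m along the optical axis (not along the pixel's ray), 0 where there is no reading), "intrinsics" (3x3 intrinsics, pixels), "view" (4x4, takes a point from world to camera coordinates). Camera axes: x right, y down, z forward; pixel columns grow to the right and rows downward; lengths in m; the calibration is good to about 2 mm. The wrist camera is an equidistant fisheye: a pixel r from the principal point sees the ray r / f radians off the axis. A picture is of the moment at which its call begins.
- ticket.hand_in(): hands the job in; it is judged then, once.
The state is a dict: "time_s": time; "qpos": joint angles; "joint_vel": joint speeds; "tau": joint torques, N m; "ee_pos": TCP position; "eef_rot": TCP orientation; "force": force on the tool from outside, world axes, zero at the start; "moment": the same for the moment, N m; "grip_width": finger opening in m; "grip_force": force on a finger pad.
Only numpy, scipy, OpenCV 4.12 (cv2) and the standard library are available. Lean on these libraries where they do the work, as an engineer would, in place of code of your own. Each camera call takes 0.05 s, during which the arm holds its last target. There are 200 camera calls.

### The job

Pull the steel-bladed lid lifter out of the slanted holder and use its blade to lever up the yellow lip of the green bucket's lid, swinging the lid past upright so that it stays open; the lid is opened with the lifter only, never with the gripper. Then set the lifter blade-down in the blue basin, its tip close to the basin's floor before you let go, and last put the clothes peg that lies on the table into the bucket. Leave the other things on the table where they are.

Things in the scene. Friction and masses are not known exactly. Their poses are not given: they have to be found in the camera images.
- lifter: lid lifter, 190 mm long, 100 g: flat steel blade 24 wide, 3 thick; light wooden handle 24 wide, 16 thick, from 110 to 190 mm from the tip. Origin at the middle of the blade's tip; z along the tool to the handle, y along its width, x its thickness. Stands blade down in either sleeve of the holder, leaning about 28 degrees to the holder's -x, handle wholly above the sleeve.
- lifter_tip (a point): middle of the end of the lifter's blade (the body's origin)
- lifter_grip (a point): point on the lifter's axis in the handle, 155 mm from the tip
- holder: fixed holder: wooden base 130 x 150 x 14 mm with two aluminium sleeves side by side 90 mm apart along its y, each leaning 28 degrees towards its -x, inner opening 14 x 34 mm, 95 mm deep, rims 110 mm above the table. Origin at the middle of the base's underside.
- paddle: wooden rice paddle 183 mm long, 46 mm wide head up, standing in the other sleeve; stays there. Origin at its lower end, z along it upwards.
- bucket: square green plastic bucket for clothes pegs, fixed: outside 130 (x) x 170 (y) x 110 mm high, walls 4, floor 4 to 5 mm thick. Origin at the middle of the underside. Its lid is hinged on the +x rim; the lip is on the -x side, facing the robot. Two pegs already lie inside.
- lid (a joint): angle of the bucket's lid: 0 shut, 1.57 upright, 1.8 fully open against its stop. Stiff hinge, stays where it is left. 6 mm thick plate of 80 g that reaches 135 mm from the hinge, 174 mm wide. About 1 N at the lip moves it.
- hinge (a point): the lid's hinge line: middle of the bucket's +x rim, 110 mm above the table, at the height of the lid's underside; the hinge runs along the bucket's y
- lip (a point): root of the yellow lip, on the lid's underside: middle of the lid's front edge, 5 mm in front of the bucket's wall; moves with the lid. From there the flat lip (120 wide along the bucket's y, 32 long, 4 mm thick) flares up and out, away from the bucket, 33 degrees from vertical, so a blade tilted about 33 degrees slides in flat beneath it.
- basin: round blue plastic basin, fixed: 200 mm across at the rim, 156 at the foot, 72 high, wall 4, floor 5 mm thick. Origin at the middle of the underside.
- peg: wooden clothes peg lying flat on the table: 80 long (its x), 20 wide (y), 12 high, 20 g. Origin at the middle of its underside.
- bowl: white ceramic bowl 130 mm across, 55 high, bystander
- ladle: stainless steel ladle, 280 mm long, bowl 84 mm across at its origin, handle along its -x, bystander
- mug: blue mug 76 mm across, 85 high, bystander
- jar: amber jar with red cap, 72 mm across, 100 high, bystander
Mind the look-alikes: they are no part of the job. Leave any purple look-alike of the lifter alone.

How it is judged:
By the outcome, as a careful person would: the job done as asked, in the order asked, and still so for the second after the job is handed in, with the robot touching nothing.
It also fails if it takes over 64 s, if anything falls off the work surface, if the arm or the gripper's body presses on something with over 40 N, if the wrist force passes 120 N, or if a joint passes its speed limit or range.

## Working session

There is one attempt and no reset: what is moved stays moved. The work goes in short steps, Python scripts to look and compute and a shell command to move; the robot and the scene stay as the last step left them, time stands still between calls to the robot, and variables do not carry over. Pictures are saved under pics/ and viewed, at most 12 in all, crops included, and the job is handed in when it is done.

```bash
mkdir -p pics; ls
python3 - <<'E'
from station import ctrl,camera
import cv2,numpy as np
for n in ["scene","top"]:
    c=camera(n); cv2.imwrite(f"pics/{n}0.png",c["img"]); np.savez(f"pics/{n}0.npz",**{k:np.array(v) for k,v in c.items()})
    print(n,np.round(c["intrinsics"],1).tolist(),np.round(c["view"],3).tolist())
print(ctrl.get_obs(),ctrl.pinch_z)
E
```

```text
pics
scene [[454.3, 0.0, 316.1], [0.0, 454.3, 206.2], [0.0, 0.0, 1.0]] [[-0.578, 0.816, 0.004, 0.304], [0.706, 0.503, -0.499, -0.354], [-0.409, -0.286, -0.867, 1.663], [0.0, 0.0, 0.0, 1.0]]
top [[482.4, 0.0, 316.0], [0.0, 482.4, 203.0], [0.0, 0.0, 1.0]] [[-0.014, -1.0, -0.01, 0.013], [-0.998, 0.015, -0.066, 0.567], [0.066, 0.009, -0.998, 1.253], [0.0, 0.0, 0.0, 1.0]]
{'time_s': 0.1, 'qpos': array([ 1.09336634e+00,  3.00424235e-01,  1.52153200e+00,  1.07021899e-05,
        1.32071120e+00, -6.66219692e-02]), 'joint_vel': array([ 8.85235800e-04, -2.42779006e-03, -2.22303619e-03,  3.44793632e-05,
        6.94192700e-05, -7.32240920e-04]), 'tau': array([-1.75028534e-03, -5.32655454e+01, -3.53275430e+01,  7.08151306e-02,
        2.35723250e-02, -3.96728069e-05]), 'ee_pos': array([0.21954118, 0.50401653, 0.2049328 ]), 'eef_rot': array([-3.14052095e+00, -8.18941795e-05,  2.73078194e+00]), 'force': array([-0.01294528, -0.95387176, -0.26423644]), 'moment': array([ 0.00134309, -0.00832597, -0.03837711]), 'grip_force': 0.0, 'grip_width': 0.09425828883459757} -0.0188
```

View pics/scene0.png

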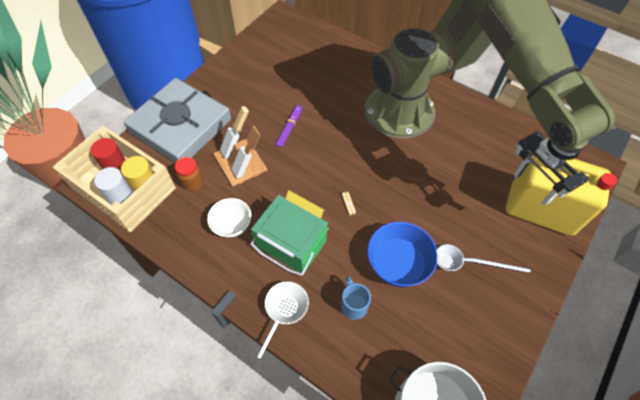

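View pics/top0.png

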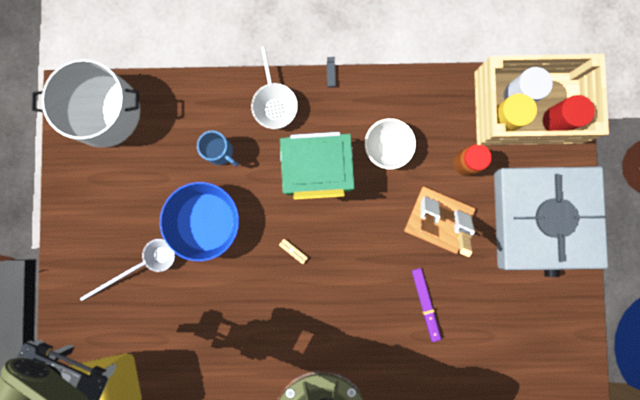

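Scene view: holder at (240,160) with a light handle at (241,117) and a brown tool at (252,137); purple look-alike flat at (289,125); bucket at (290,235) with its yellow lip at (303,205); basin at (402,253); peg at (348,203). Top view: holder at (440,220), basin at (199,222), bucket at (317,165), peg at (293,251). Candidates for the lifter are therefore the light handle (241,117), the brown tool (252,137) and the purple one (289,125). I'll check them in a close crop.

```bash
cat > h.py <<'E'
import numpy as np,cv2
def ld(n): return dict(np.load(f"pics/{n}.npz"))
def ray(c,u,v):
    K,V=c["intrinsics"],c["view"]; d=np.linalg.inv(K)@[u,v,1]; R=V[:3,:3]
    return -R.T@V[:3,3], R.T@d
def dep(c,u,v,r=0):
    o,d=ray(c,u,v); z=c["range_z"][int(round(v)),int(round(u))]; return o+z*d
def tri(c1,p1,c2,p2):
    o1,d1=ray(c1,*p1);o2,d2=ray(c2,*p2)
    s=np.linalg.lstsq(np.c_[d1,-d2],o2-o1,rcond=None)[0]
    a,b=o1+s[0]*d1,o2+s[1]*d2; return (a+b)/2,np.linalg.norm(a-b)
def atz(c,u,v,z):
    o,d=ray(c,u,v); return o+(z-o[2])/d[2]*d
def cloud(c):
    z=c["range_z"];v,u=np.indices(z.shape);K,V=c["intrinsics"],c["view"]
    P=np.stack([(u-K[0,2])/K[0,0]*z,(v-K[1,2])/K[1,1]*z,z],-1)
    return (P-V[:3,3])@V[:3,:3]
E
python3 - <<'E'
import sys;sys.path.insert(0,'.')
from h import *
a=cv2.imread('pics/scene0.png')[95:195,190:290]; b=cv2.imread('pics/top0.png')[180:280,395:495]
f=lambda i:cv2.resize(i,(400,400),interpolation=cv2.INTER_CUBIC)
a2=cv2.imread('pics/scene0.png')[180:280,240:390][:, :100]
cv2.imwrite('pics/crop1.png',np.hstack([f(a),f(b)]))
for n in ["scene0","top0"]:
    c=ld(n);P=cloud(c);hsv=cv2.cvtColor(c["img"],cv2.COLOR_BGR2HSV)
    H,S,V=cv2.split(hsv)
    reg=np.zeros(H.shape,bool)
    def show(name,m,box):
        mm=np.zeros_like(m);x0,y0,x1,y1=box;mm[y0:y1,x0:x1]=m[y0:y1,x0:x1];mm&=c["range_z"]>0
        q=P[mm];ys,xs=np.nonzero(mm)
        print(n,name,len(q),"px",xs.mean().round(1),ys.mean().round(1),"mean",q.mean(0).round(3),"min",np.percentile(q,2,0).round(3),"max",np.percentile(q,98,0).round(3),"med",np.median(q,0).round(3))
    bx=dict(scene0=[(360,215,445,290),(245,185,335,275),(335,185,362,220)],top0=[(155,178,242,265),(275,125,360,202),(275,235,312,268)])[n]
    show("basin",(H>100)&(H<125)&(S>120),bx[0])
    show("lid",(H>55)&(H<90)&(S>80),bx[1])
    show("lip",(H>20)&(H<32)&(S>150)&(V>120),bx[1])
    show("peg",(P[...,2]>0.006),bx[2])
E
```

```text
scene0 basin 3547 px 402.0 253.8 mean [0.505 0.298 0.023] min [ 0.432  0.209 -0.   ] max [0.611 0.391 0.073] med [0.502 0.298 0.008]
scene0 lid 3256 px 290.4 232.5 mean [0.671 0.012 0.103] min [ 0.598 -0.08   0.012] max [0.73  0.091 0.124] med [0.673 0.015 0.117]
scene0 lip 319 px 304.5 203.3 mean [ 0.579 -0.004  0.125] min [ 0.507 -0.105 -0.003] max [0.591 0.057 0.143] med [ 0.583 -0.002  0.131]
scene0 peg 146 px 349.0 203.1 mean [0.444 0.071 0.011] min [0.413 0.036 0.006] max [0.473 0.102 0.017] med [0.445 0.072 0.011]
top0 basin 4905 px 199.2 221.2 mean [0.524 0.312 0.023] min [ 0.433  0.215 -0.001] max [0.613 0.393 0.073] med [0.524 0.315 0.008]
top0 lid 3753 px 316.9 163.5 mean [0.658 0.001 0.118] min [ 0.595 -0.082  0.113] max [0.722 0.084 0.124] med [0.657 0.    0.119]
top0 lip 262 px 319.2 194.0 mean [ 0.582 -0.004  0.126] min [ 0.572 -0.061 -0.001] max [0.591 0.057 0.143] med [ 0.583 -0.004  0.131]
top0 peg 223 px 293.4 251.5 mean [0.441 0.066 0.011] min [0.413 0.033 0.006] max [0.469 0.099 0.017] med [0.442 0.067 0.011]
```

View pics/crop1.png

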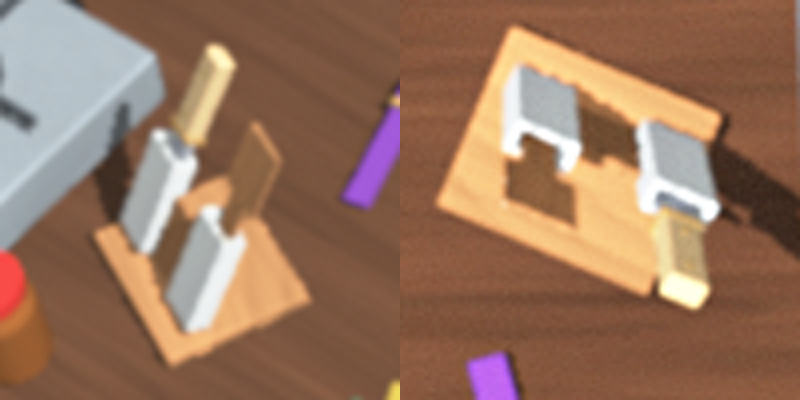

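The crop shows the lifter as the light-handled tool with a steel blade: scene (245,108), top (466,253), in the sleeve on the -y side. The brown wide head in the other sleeve is the paddle, and the purple one lying flat is the look-alike. Next I fit the poses.

Run:
```python
from h import *
Q=[]
for n,bx in [("scene0",(225,100,255,140)),("top0",(452,225,475,262))]:
    c=ld(n);P=cloud(c);H,S,V=cv2.split(cv2.cvtColor(c["img"],cv2.COLOR_BGR2HSV))
    m=np.zeros(H.shape,bool);x0,y0,x1,y1=bx;m[y0:y1,x0:x1]=True
    m&=(H>12)&(H<32)&(S>60)&(V>140)&(P[...,2]>0.105)&(c["range_z"]>0)
    q=P[m];Q.append(q);mu=q.mean(0);w=np.linalg.svd(q-mu)
    a=w[2][0]*np.sign(w[2][0][2]); t=(q-mu)@a
    print(n,len(q),mu.round(4),"axis",a.round(3),"lean",np.degrees(np.arccos(a[2])).round(1),"az",np.degrees(np.arctan2(a[1],a[0])).round(1),"t",t.min().round(3),t.max().round(3),"sv",w[1].round(3),"zmax",q[:,2].max().round(3))
s,t=ld("scene0"),ld("top0")
print("handle end tri",tri(s,(245.5,108),t,(465.75,253.25)))
# holder base corners in top at z .014
cs=[(423.25,186.25),(475.5,208),(458.75,254.25),(404.25,231.25)]
W=np.array([atz(t,u,v,.014) for u,v in cs]);print("holder",W.mean(0).round(4),np.linalg.norm(W-np.roll(W,-1,0),axis=1).round(3))
for i,j in[(0,1),(3,2),(0,3),(1,2)]:
    d=W[j]-W[i];print(np.degrees(np.arctan2(d[1],d[0])).round(1))
# lid rectangle, peg
for n,name,lo,hi,bx in [("top0","lid",.108,.13,(275,125,360,202)),("scene0","lid",.108,.13,(245,185,335,275)),("top0","peg",.006,.03,(275,235,312,268)),("scene0","peg",.006,.03,(335,185,362,220))]:
    c=ld(n);P=cloud(c);H,S,V=cv2.split(cv2.cvtColor(c["img"],cv2.COLOR_BGR2HSV));m=np.zeros(H.shape,bool);x0,y0,x1,y1=bx;m[y0:y1,x0:x1]=True
    m&=(P[...,2]>lo)&(P[...,2]<hi)
    if name=="lid": m&=(H>55)&(H<90)&(S>60)
    r=cv2.minAreaRect((P[m][:,:2]*1000).astype(np.float32));print(n,name,m.sum(),np.round(r[0],1),np.round(r[1],1),round(r[2],1),"z med",np.median(P[m][:,2]).round(4),"z95",np.percentile(P[m][:,2],95).round(4))
```

```text
scene0 215 [ 0.4651 -0.33    0.1575] axis [-0.147  0.699  0.7  ] lean 45.6 az 101.9 t -0.058 0.062 sv [0.383 0.322 0.069] zmax 0.193
top0 216 [ 0.4623 -0.3424  0.1558] axis [-0.482  0.18   0.857] lean 31.0 az 159.5 t -0.055 0.042 sv [0.379 0.12  0.064] zmax 0.192
handle end tri (array([ 0.43730248, -0.33358014,  0.18776492]), np.float64(0.0006845535895542937))
holder [ 0.5186 -0.3221  0.014 ] [0.148 0.13  0.154 0.13 ]
-113.7
-113.8
155.7
158.3
top0 lid 3780 [658.2   0.7] [137.1 174. ] 2.9 z med 0.1188 z95 0.1232
scene0 lid 2523 [660.3   2.8] [137.9 175.6] 2.6 z med 0.1185 z95 0.123
top0 peg 223 [438.1  66.1] [79.4 79.1] 5.0 z med 0.0113 z95 0.0155
scene0 peg 146 [424.5  65.1] [115.8  44.1] 50.6 z med 0.0111 z95 0.0157
```

Run:
```python
from h import *
from scipy.optimize import minimize
D=[]
for n,bx in [("scene0",(222,95,258,138)),("top0",(448,225,480,264))]:
    c=ld(n);H,S,V=cv2.split(cv2.cvtColor(c["img"],cv2.COLOR_BGR2HSV))
    m=np.zeros(H.shape,bool);x0,y0,x1,y1=bx;m[y0:y1,x0:x1]=True
    m&=(H>15)&(H<32)&(S>50)&(V>150)
    k,l,st,_=cv2.connectedComponentsWithStats(m.astype(np.uint8));i=1+st[1:,4].argmax();m=l==i
    print(n,st[i]);D.append((c,m.astype(np.float32)))
def model(p):
    E=p[:3];lean,az=np.radians(p[3:5]);a=np.array([np.sin(lean)*np.cos(az),np.sin(lean)*np.sin(az),np.cos(lean)])
    w=np.array([np.sin(az),-np.cos(az),0]);t=np.cross(a,w)
    return E,a,w,t
def cost(p):
    E,a,w,t=model(p);B=np.array([E-s*a+x*w+y*t for s in(0,.08) for x in(-.012,.012) for y in(-.008,.008)])
    tot=0
    for c,m in D:
        Pc=B@c["view"][:3,:3].T+c["view"][:3,3];uv=Pc@c["intrinsics"].T;uv=uv[:,:2]/uv[:,2:]
        im=np.zeros((400*4,640*4),np.uint8);h=cv2.convexHull((uv*4+1.5).astype(np.float32)).round().astype(np.int32);cv2.fillConvexPoly(im,h,1)
        im=cv2.resize(im.astype(np.float32),(640,400),interpolation=cv2.INTER_AREA)
        tot+=1-np.minimum(im,m).sum()/np.maximum(im,m).sum()
    return tot
best=None
for dx in(-.004,0,.004):
    p0=np.array([.437+dx,-.3336,.19,28,156.7]);sx=np.vstack([p0]+[p0+np.eye(5)[i]*[.004,.004,.004,2,2] for i in range(5)])
    r=minimize(cost,p0,method="Nelder-Mead",options=dict(initial_simplex=sx,maxiter=400))
    print(r.x.round(4),r.fun)
for n,bx in [("top0",(272,232,316,272)),("scene0",(335,185,365,222))]:
    c=ld(n);P=cloud(c);H,S,V=cv2.split(cv2.cvtColor(c["img"],cv2.COLOR_BGR2HSV));m=np.zeros(H.shape,bool);x0,y0,x1,y1=bx;m[y0:y1,x0:x1]=True
    m&=(V>150)
    ys,xs=np.nonzero(m);q=np.array([atz(c,u,v,.012) for u,v in zip(xs,ys)])[:,:2]*1000
    print(n,"peg",cv2.minAreaRect(q.astype(np.float32)),q.mean(0))
```

```text
scene0 [233 106  16  26 212]
top0 [448 225  24  32 473]
[  0.4399  -0.3322   0.1886  30.6923 154.7383] 0.6510967016220093
[  0.4399  -0.3341   0.1871  29.312  157.8075] 0.6672089695930481
[  0.4404  -0.3325   0.1883  30.4299 156.0458] 0.6542611718177795
top0 peg ((441.96173095703125, 68.7098617553711), (85.5435791015625, 25.029388427734375), 50.72610092163086) [442.11921339  68.82489811]
scene0 peg ((444.0342102050781, 70.07894134521484), (88.95342254638672, 24.983993530273438), 50.81264877319336) [444.37880811  70.22946305]
```

```bash
cat >> h.py <<'E'
from scipy.spatial.transform import Rotation as Ro
def cur():
    from station import ctrl
    o=ctrl.get_obs(); return o,np.array(o["ee_pos"]),Ro.from_euler("xyz",o["eef_rot"])
def aim(az,lean):
    """tool pointing along az (deg), lean deg from straight down; y = forward-up, x horizontal"""
    A,l=np.radians(az),np.radians(lean)
    z=np.array([np.sin(l)*np.cos(A),np.sin(l)*np.sin(A),-np.cos(l)]); y=np.array([np.cos(l)*np.cos(A),np.cos(l)*np.sin(A),np.sin(l)])
    return Ro.from_matrix(np.c_[np.cross(y,z),y,z])
def plan(T,R,p=None,q=None):
    """turn then shift from the present (or given) pose; units of the rows"""
    if p is None: _,p,q=cur()
    rv=(q.inv()*R).as_rotvec(degrees=True)/10; s=R.inv().apply(T-p)/.03; s0=q.inv().apply(T-p)/.03
    print("turn",rv.round(2),"| shift before turn",s0.round(2),"| shift after turn",s.round(2)); return T,R
E
python3 - <<'E'
from h import *
a=-aim(-23,28).as_matrix()[:,2]; E=np.array([.4385,-.333,.189]); g=E-.035*a; tcp=g-.019*a
print(a,g,tcp)
R0=aim(-23,0);o,p,q=cur()
w=plan(np.array([.34,-.2,.30]),R0)
w=plan(tcp+.12*a,aim(-23,28),*w)
w=plan(tcp,aim(-23,28),*w)
E
```

```text
[-0.43215085  0.18343715  0.88294759] [ 0.45362528 -0.3394203   0.15809683] [ 0.46183615 -0.34290561  0.14132083]
turn [-0.01  0.    8.95] | shift before turn [-13.05 -19.91  -3.15] | shift after turn [-20.03  12.87  -3.17]
turn [-2.8  0.  -0. ] | shift before turn [-2.8   3.72  1.76] | shift after turn [-2.8   2.46  3.3 ]
turn [0. 0. 0.] | shift before turn [0. 0. 4.] | shift after turn [0. 0. 4.]
```

```bash
python3 -m inch '1 0 0 -0.35 0 0 1;1 0 0 -0.35 0 0 1;1 0 0 -0.35 0 0 1;1 0 0 -0.35 0 0 1;1 0 0 -0.35 0 0 1;1 0 0 -0.35 0 0 1;1 0 0 -0.35 0 0 1;1 0 0 -0.35 0 0 1;1 0 0 -0.35 0 0 0.95' 60
python3 -m inch '1 -1 .64 0 0 0 0;1 -1 .64 0 0 0 0;1 -1 .64 0 0 0 0;1 -1 .64 0 0 0 0;1 -1 .64 0 0 0 0;1 -1 .64 0 0 0 0;1 -1 .64 0 0 0 0;1 -1 .64 0 0 0 0;1 -1 .64 0 0 0 0;1 -1 .64 0 0 0 0'
python3 -m inch '1 -1 .64 0 0 0 0;1 -1 .64 0 0 0 0;1 -1 .64 0 0 0 0;1 -1 .64 0 0 0 0;1 -1 .64 0 0 0 0;1 -1 .64 0 0 0 0;1 -1 .64 0 0 0 0;1 -1 .64 0 0 0 0;1 -1 .64 0 0 0 0;1 -1 .64 0 0 0 0'
python3 - <<'E'
from h import *
plan(np.array([.41,-.321,.247]),aim(-23,28));o=cur()[0];print(o["time_s"],o["qpos"].round(2),o["ee_pos"])
E
```

```text
time_s: 1.23
ee_pos: [0.2196, 0.5041, 0.3]
eef_rot: [-3.142, 0.001, 1.163]
force: [-0.3, -0.3, -0.4]
grip_width: 0.0939
grip_force: 0.0
time_s: 2.48
ee_pos: [0.2788, 0.1519, 0.2998]
eef_rot: [-3.142, 0.0, 1.169]
force: [0.1, -0.2, 0.3]
grip_width: 0.0938
grip_force: 0.0
time_s: 3.72
ee_pos: [0.3381, -0.1994, 0.2998]
eef_rot: [-3.141, -0.0, 1.168]
force: [0.3, 0.5, 0.2]
grip_width: 0.094
grip_force: 0.0
turn [-2.8   0.   -0.01] | shift before turn [-2.79  3.79  1.76] | shift after turn [-2.8   2.52  3.33]
3.725 [-0.63 -0.12  1.76  0.    1.5  -0.22] [ 0.33813827 -0.19938382  0.29978056]
```

```bash
python3 -m inch '1 -.94 0 0 -.94 0 0;1 -.93 0 0 -.93 0 0;1 -.93 0 0 -.93 0 0;1 0 .84 .8 0 0 0;1 0 .84 .8 0 0 0;1 0 .84 .8 0 0 0;1 0 0 .1 0 0 0'
python3 - <<'E'
from h import *
from station import camera
a=-aim(-23,28).as_matrix()[:,2]
plan(np.array([.4618,-.3429,.1413]),aim(-23,28))
c=camera("wrist");print(c["intrinsics"],c["view"].round(3));cv2.imwrite("pics/w1.png",c["img"]);np.savez("pics/w1.npz",**c)
def fish(c,p):
    q=c["view"][:3,:3]@p+c["view"][:3,3];t=np.arctan2(np.hypot(q[0],q[1]),q[2]);f=c["intrinsics"][0,0];h=np.hypot(q[0],q[1])
    return np.array([c["intrinsics"][0,2]+f*t*q[0]/h,c["intrinsics"][1,2]+f*t*q[1]/h])
E=np.array([.4385,-.333,.189])
im=c["img"].copy()
for s in(0,.08): print(fish(c,E-s*a).round(1))
E
```

```text
time_s: 4.6
ee_pos: [0.4, -0.3153, 0.2678]
eef_rot: [2.655, -0.001, 1.17]
force: [-0.0, 0.6, 0.1]
grip_width: 0.0942
grip_force: 0.0
turn [-0.01 -0.01 -0.  ] | shift before turn [-0.05  0.02  4.78] | shift after turn [-0.04  0.01  4.78]
[[309.70691629   0.         318.47264924]
 [  0.         309.70691629 204.14328224]
 [  0.           0.           1.        ]] [[ 0.814 -0.345  0.468 -0.56 ]
 [-0.492 -0.838  0.237 -0.103]
 [ 0.31  -0.423 -0.851  0.165]
 [ 0.     0.     0.     1.   ]]
[318.4 210.1]
[318.5 190.3]
```

View pics/w1.png

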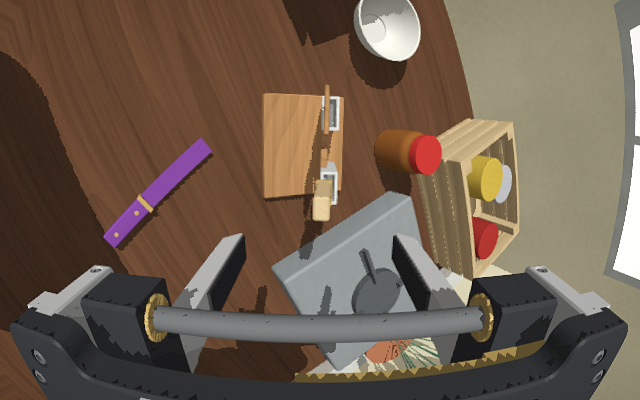

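The wrist view shows the lifter's light handle end at (321,208), within 3 px of its prediction and centred between the fingers. The paddle is at (330,110), clear of the gripper. I go down along the axis and grip.

```bash
python3 -m inch '1 0 .08 .96 0 0 0;1 0 0 .96 0 0 0;1 0 0 .96 0 0 0;1 0 0 .96 0 0 0;1 0 0 .94 0 0 0;-1 0 0 0 0 0 0;-1 0 0 0 0 0 0;-1 0 0 0 0 0 0;-1 0 0 0 0 0 0;-1 0 0 0 0 0 0' 60
python3 -m inch '-1 0 0 0 0 0 0;-1 0 0 0 0 0 0;-1 0 0 0 0 0 0'
python3 - <<'E'
from h import *
o=cur()[0];print(o["ee_pos"],o["force"],o["moment"])
E
```

```text
time_s: 5.9
ee_pos: [0.4631, -0.3426, 0.1441]
eef_rot: [2.652, 0.0, 1.169]
force: [0.2, 0.2, 0.2]
grip_width: 0.0472
grip_force: 0.0
time_s: 6.28
ee_pos: [0.4632, -0.3426, 0.1438]
eef_rot: [2.652, 0.0, 1.169]
force: [17.6, -5.1, 2.7]
grip_width: 0.0173
grip_force: 34.2
[ 0.46324264 -0.34264837  0.14382227] [17.64888291 -5.07938335  2.66434413] [-1.49002265 -4.23415681  0.19647633]
```

```bash
python3 -m inch '-1 0 0.1 0 0 0 0;-1 0 0 0 0 0 0'
```

```text
time_s: 6.52
ee_pos: [0.4659, -0.3438, 0.1455]
eef_rot: [2.652, 0.0, 1.169]
force: [3.6, -0.2, 0.7]
grip_width: 0.0156
grip_force: 60.0
```

```bash
python3 -m inch '-1 0 0.03 -.6 0 0 0;-1 0 0 -.8 0 0 0;-1 0 0 -1 0 0 0;-1 0 0 -1 0 0 0;-1 0 0 -1 0 0 0;-1 0 0 -.6 0 0 0'
python3 - <<'E'
from h import *
from station import camera
o,p,q=cur();print(o["force"],o["moment"],p,o["grip_width"])
c=camera("scene");np.savez("pics/s2.npz",**c);cv2.imwrite("pics/s2.png",cv2.resize(c["img"][20:220,150:400],(750,600),interpolation=cv2.INTER_CUBIC))
c=camera("top");np.savez("pics/t2.npz",**c)
E
```

```text
time_s: 7.28
ee_pos: [0.4008, -0.3161, 0.2789]
eef_rot: [2.653, 0.0, 1.169]
force: [-1.1, 0.3, -0.8]
grip_width: 0.0157
grip_force: 60.0
[-1.09367732  0.30152723 -0.81078204] [ 0.11416091  0.39309272 -0.01463381] [ 0.40077552 -0.31605932  0.27892326] 0.01572918655634893
```

View pics/s2.png

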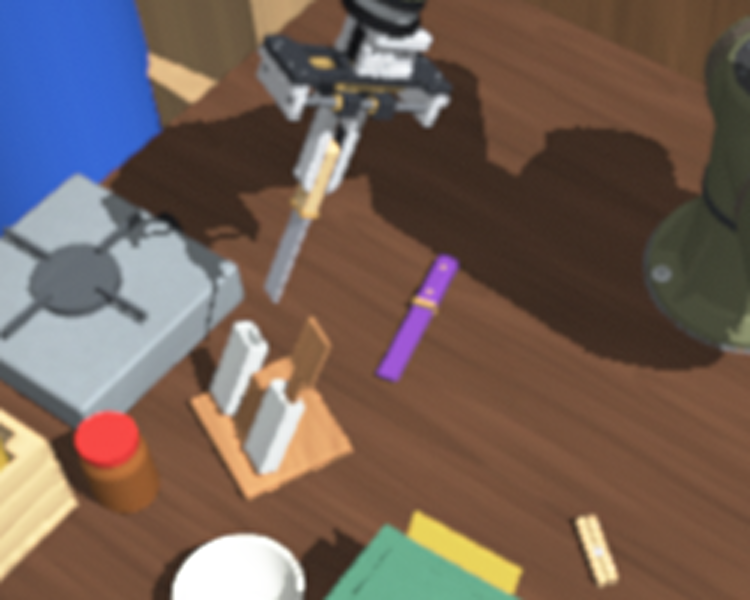

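The lifter is out and gripped, with its tip at crop (274,297), i.e. scene (241,119). The paddle and holder are undisturbed. Now I measure the blade in the tool frame.

Run:
```python
from h import *
o,p,q=cur()
for n in("s2","t2"):
    c=ld(n);P=cloud(c);L=q.inv().apply((P.reshape(-1,3)-p))
    m=(abs(L[:,0])<.035)&(abs(L[:,1])<.03)&(L[:,2]>0.0)&(L[:,2]<.17)&(c["range_z"].ravel()>0);l=L[m]
    print(n,m.sum(),"zmax",np.sort(l[:,2])[-6:].round(4))
    for a in np.arange(0,.15,.02):
        k=l[(l[:,2]>a)&(l[:,2]<a+.02)]
        if len(k): print(round(a,2),len(k),"x",np.median(k[:,0]).round(4),np.ptp(k[:,0]).round(3),"y",np.median(k[:,1]).round(4),k[:,1].min().round(4),k[:,1].max().round(4))
    for tz in(.13,.138,.146):
        v=c["view"];w=p+q.apply([0,0,tz]);e=c["intrinsics"]@(v[:3,:3]@w+v[:3,3]);print(tz,(e[:2]/e[2]).round(1))
```

```text
s2 244 zmax [0.1328 0.1349 0.1355 0.1372 0.139  0.1406]
0.0 47 x 0.0089 0.023 y 0.0051 -0.0074 0.0092
0.02 43 x 0.0071 0.028 y 0.0014 -0.01 0.0092
0.04 30 x 0.0018 0.029 y -0.0007 -0.0044 0.0017
0.06 35 x -0.001 0.029 y -0.001 -0.0049 0.0022
0.08 29 x 0.0016 0.024 y -0.0007 -0.0025 0.0038
0.1 33 x 0.0005 0.026 y -0.001 -0.0043 0.0026
0.12 26 x 0.0001 0.03 y -0.0008 -0.0038 0.0037
0.14 1 x -0.0122 0.0 y -0.0044 -0.0044 -0.0044
0.13 [240.5 116. ]
0.138 [239.8 118. ]
0.146 [239.  119.9]
t2 275 zmax [0.1353 0.136  0.1365 0.1379 0.1382 0.1387]
0.0 39 x 0.0069 0.025 y 0.0056 -0.0078 0.0088
0.02 38 x 0.0076 0.024 y 0.0057 -0.0092 0.0089
0.04 38 x -0.0016 0.024 y 0.0002 -0.0016 0.002
0.06 43 x -0.0028 0.025 y -0.0001 -0.0033 0.0025
0.08 43 x -0.0036 0.024 y 0.0001 -0.0019 0.0015
0.1 42 x -0.0031 0.024 y 0.0001 -0.0018 0.0019
0.12 32 x -0.0031 0.024 y 0.0001 -0.0025 0.0018
0.13 [465.3 244.2]
0.138 [465.  242.6]
0.146 [464.7 241.1]
```

```bash
cat >> h.py <<'E'
yaw=2.8; u=np.array([np.cos(np.radians(yaw)),np.sin(np.radians(yaw)),0])
C=np.array([.659,.0015,.11]); F=C-.0675*u; HX=F+.135*u; TIP=.138
def lev(th,e=None,s=None,lean=33,gap=0.):
    """TCP and R with the blade under the lid turned th deg; e: past the root; s: tip on the plate s in from root"""
    R=aim(yaw,lean);n,d=R.as_matrix()[:,1],R.as_matrix()[:,2];t=np.radians(th);Z=np.array([0,0,1])
    root=HX+.135*(-np.cos(t)*u+np.sin(t)*Z)
    if s is None: T=root+e*d-(.0015+gap)*n
    else: T=HX+(.135-s)*(-np.cos(t)*u+np.sin(t)*Z)-(.0015+gap)*(np.sin(t)*u+np.cos(t)*Z)
    return T-TIP*d,R
E
python3 - <<'E'
from h import *
P,R=lev(0,.003,gap=.03);print("root",F,"pre",P)
w=plan(P+[-.05,0,.06],R); w=plan(P,R,*w); w=plan(*lev(0,.003,gap=.005),*w); 
for t in(3,7,12): w=plan(*lev(t,.003+max(0,t-4)*.0013),*w)
E
```

```text
root [ 0.59158059 -0.00179736  0.11      ] pre [ 0.49175551 -0.00667962  0.2060644 ]
turn [-0.48  1.32 -2.22] | shift before turn [10.03 -2.67 -0.94] | shift after turn [10.25  1.32  1.38]
turn [0. 0. 0.] | shift before turn [-0.08  0.31  2.58] | shift after turn [-0.08  0.31  2.58]
turn [0. 0. 0.] | shift before turn [-0.    0.83  0.  ] | shift after turn [-0.    0.83  0.  ]
turn [0. 0. 0.] | shift before turn [-0.    0.3  -0.19] | shift after turn [-0.    0.3  -0.19]
turn [0. 0. 0.] | shift before turn [-0.    0.19 -0.12] | shift after turn [-0.    0.19 -0.12]
turn [0. 0. 0.] | shift before turn [ 0.    0.27 -0.07] | shift after turn [ 0.    0.27 -0.07]
```

```bash
python3 -m inch '-1 0 0 -1 0 0 0;-1 0 0 -1 0 0 0;-1 0 0 0 -.16 .44 -.74;-1 0 0 0 -.16 .44 -.74;-1 0 0 0 -.16 .44 -.74;-1 1 0 0 0 0 0;-1 1 0 0 0 0 0;-1 1 0 0 0 0 0;-1 1 0 0 0 0 0;-1 1 0 0 0 0 0' 
python3 -m inch '-1 1 0 0 0 0 0;-1 1 0 0 0 0 0;-1 1 0 0 0 0 0;-1 1 0 0 0 0 0;-1 1 0 0 0 0 0;-1 0 0 0 0 0 0'
python3 - <<'E'
from h import *
P,R=lev(0,.003,gap=.03);w=plan(P,R);plan(P+[-.05,0,.06],R)
E
```

```text
time_s: 8.62
ee_pos: [0.3681, -0.1546, 0.3301]
eef_rot: [2.568, -0.003, 1.619]
force: [1.0, -0.0, -0.1]
grip_width: 0.0155
grip_force: 60.0
time_s: 9.38
ee_pos: [0.3609, -0.0039, 0.3308]
eef_rot: [2.568, -0.002, 1.624]
force: [-0.1, -1.1, -0.8]
grip_width: 0.0157
grip_force: 60.0
turn [-0.01 -0.02  0.01] | shift before turn [-0.33  1.4   5.85] | shift after turn [-0.31  1.39  5.86]
turn [-0.01 -0.02  0.01] | shift before turn [-0.24  1.09  3.27] | shift after turn [-0.22  1.08  3.28]
```

```bash
python3 -m inch '-1 -.3 .7 1 0 0 0;-1 0 .7 1 0 0 0;-1 0 0 1 0 0 0;-1 0 0 1 0 0 0;-1 0 0 1 0 0 0;-1 0 0 .85 0 0 0;-1 0 0 0 0 0 0'
python3 - <<'E'
from h import *
from station import camera
P,R=lev(0,.003,gap=.0);w=plan(P,R)
s=camera("scene");t=camera("top");w=camera("wrist")
for n,c in(("s3",s),("t3",t),("w3",w)):np.savez(f"pics/{n}.npz",**c)
f=lambda i,k:cv2.resize(i,None,fx=k,fy=k,interpolation=cv2.INTER_CUBIC)
a=f(s["img"][160:260,260:360],4);b=f(t["img"][140:240,265:365],4)
cv2.imwrite("pics/c3.png",np.hstack([a,b]))
o,p,q=cur()
for n,c in(("s",s),("t",t)):
    for L in([0,0,.138],[.012,.0015,.138]):
        v=c["view"];e=c["intrinsics"]@(v[:3,:3]@(p+q.apply(L))+v[:3,3]);print(n,(e[:2]/e[2]).round(1))
    for W in(F,F+[-.0174,0,.0268]):
        e=c["intrinsics"]@(v[:3,:3]@W+v[:3,3]);print(n,"root/lip",(e[:2]/e[2]).round(1))
E
```

```text
time_s: 10.25
ee_pos: [0.4913, -0.0088, 0.2047]
eef_rot: [2.572, -0.003, 1.618]
force: [-0.0, 1.0, -0.3]
grip_width: 0.0156
grip_force: 60.0
turn [-0.04 -0.01 -0.02] | shift before turn [ 0.07  1.04 -0.03] | shift after turn [ 0.07  1.04 -0.03]
s [306.9 205.6]
s [310.1 207.6]
s root/lip [302.6 209. ]
s root/lip [306.  200.1]
t [319.6 201.4]
t [314.7 201.1]
t root/lip [318.2 190.7]
t root/lip [318.3 197. ]
```

View pics/c3.png

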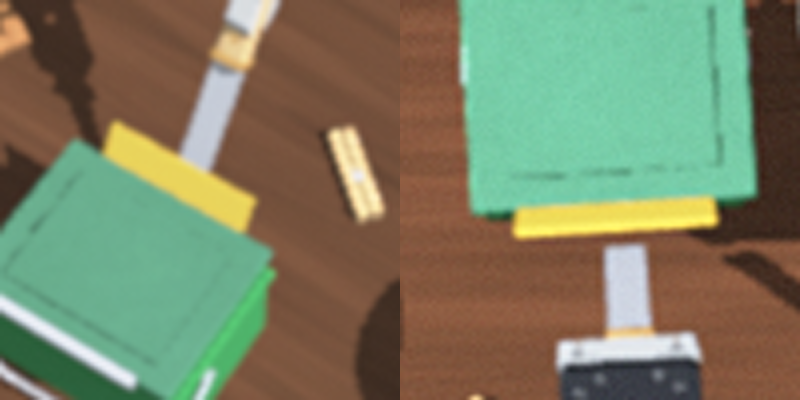

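The crops show the lip's outer edge centred at crop (186,161), i.e. scene (306.4,200.3), and at crop (615,237), i.e. top (318.8,199.2). The blade tip is below and in front of it at top (319.5,201.5). I triangulate the lip edge.

Run:
```python
from h import *
s,t=ld("s3"),ld("t3")
S=lambda x,y:(260+x/4,160+y/4);T=lambda x,y:(265+(x-400)/4,140+y/4)
for n,a,b in[("lip L out",(115,122),(718,222)),("lip R out",(256,200),(515,237)),("lid front -y",(77,140),(757,195)),("lid front +y",(272,255),(472,213)),("tip a",(182,163),(650,245)),("tip b",(208,172),(606,247))]:
    p,e=tri(s,S(*a),t,T(*b));print(n,p.round(4),round(e,4))
for n in("t0","s0","t3","s3"):
    c=ld({"t0":"top0","s0":"scene0"}.get(n,n));P=cloud(c);H,S_,V=cv2.split(cv2.cvtColor(c["img"],cv2.COLOR_BGR2HSV))
    m=(H>20)&(H<32)&(S_>150)&(V>120)&(P[...,2]>.1)&(P[...,2]<.16)&(abs(P[...,1])<.08)&(abs(P[...,0]-.58)<.03)
    q=P[m]
    x=(q-F)@u;y=(q-F)@np.array([-u[1],u[0],0]);A=np.c_[x,np.ones(len(x))]
    print(n,m.sum(),"x",np.percentile(x,[2,50,98]).round(4),"z",np.percentile(q[:,2],[2,50,98]).round(4),"fit z=",np.linalg.lstsq(A,q[:,2],rcond=None)[0].round(3),"ymid",((y.min()+y.max())/2).round(4))
```

```text
lip L out [ 0.5764 -0.0638  0.1346] 0.0021
lip R out [0.5695 0.0576 0.1333] 0.0011
lid front -y [ 0.5941 -0.0885  0.1097] 0.0039
lid front +y [0.587  0.085  0.1062] 0.0002
tip a [ 0.5629 -0.0195  0.1013] 0.0114
tip b [0.5623 0.0061 0.1122] 0.0078
t0 252 x [-0.0187 -0.0092 -0.0022] z [0.1193 0.1311 0.1426] fit z= [-1.313  0.118] ymid -0.0009
s0 301 x [-0.0159 -0.0081 -0.0008] z [0.1204 0.1321 0.1436] fit z= [-1.287  0.122] ymid 0.0024
t3 265 x [-0.0186 -0.0092 -0.002 ] z [0.1184 0.1309 0.1429] fit z= [-1.313  0.118] ymid -0.0009
s3 289 x [-0.0161 -0.0078 -0.0006] z [0.1198 0.1315 0.1413] fit z= [-1.191  0.122] ymid 0.0016
```

```bash
python3 -m inch '-1 .07 .45 0 0 0 0;-1 0 .42 0 0 0 0;-1 0 0 0 0 0 0';python3 -m inch '-1 0 .12 0 0 0 0;-1 0 0 0 0 0 0'; python3 -m inch '-1 0 .1 0 0 0 0;-1 0 0 0 0 0 0';python3 - <<'E'
from h import *
P,R=lev(0,.003,gap=.0);w=plan(P,R);o=cur()[0];print(o["force"],o["moment"])
E
```

```text
time_s: 10.78
ee_pos: [0.5145, -0.0048, 0.2223]
eef_rot: [2.566, -0.002, 1.62]
force: [-0.0, -0.0, -0.7]
grip_width: 0.0157
grip_force: 60.0
time_s: 11.02
ee_pos: [0.5167, -0.0048, 0.2233]
eef_rot: [2.567, -0.002, 1.619]
force: [-0.1, 0.4, -0.8]
grip_width: 0.0159
grip_force: 60.0
time_s: 11.28
ee_pos: [0.5187, -0.0046, 0.2244]
eef_rot: [2.569, -0.002, 1.62]
force: [-4.3, -0.4, -2.3]
grip_width: 0.0158
grip_force: 60.0
turn [-0.02 -0.01 -0.01] | shift before turn [-0.03 -0.09  0.02] | shift after turn [-0.02 -0.09  0.02]
[-4.27263844 -0.38314243 -2.30740808] [-0.04719196  1.63137623 -0.02717451]
```

Run:
```python
from h import *
o,p,q=cur();w=(p,q)
for t,e in[(5,.003),(10,.006),(15,.011),(20,.016),(25,.020),(30,.024),(35,.026),(40,.028),(50,.028),(57,.028)]: print(t,end=" ");w=plan(*lev(t,e,gap=-.002),*w)
for t in(65,75,85,95,100): print(t,end=" ");w=plan(*lev(t,s=.028,gap=-.002),*w)
print(w[0])
```

```text
5 turn [-0.02 -0.01 -0.01] | shift before turn [-0.02  0.21 -0.3 ] | shift after turn [-0.02  0.21 -0.3 ]
10 turn [0. 0. 0.] | shift before turn [-0.    0.25 -0.2 ] | shift after turn [-0.    0.25 -0.2 ]
15 turn [0. 0. 0.] | shift before turn [-0.    0.28 -0.11] | shift after turn [-0.    0.28 -0.11]
20 turn [0. 0. 0.] | shift before turn [-0.    0.3  -0.08] | shift after turn [-0.    0.3  -0.08]
25 turn [0. 0. 0.] | shift before turn [ 0.    0.32 -0.09] | shift after turn [ 0.    0.32 -0.09]
30 turn [0. 0. 0.] | shift before turn [-0.    0.34 -0.06] | shift after turn [-0.    0.34 -0.06]
35 turn [0. 0. 0.] | shift before turn [ 0.    0.36 -0.1 ] | shift after turn [ 0.    0.36 -0.1 ]
40 turn [0. 0. 0.] | shift before turn [-0.    0.37 -0.06] | shift after turn [-0.    0.37 -0.06]
50 turn [0. 0. 0.] | shift before turn [ 0.    0.77 -0.16] | shift after turn [ 0.    0.77 -0.16]
57 turn [0. 0. 0.] | shift before turn [ 0.    0.55 -0.03] | shift after turn [ 0.    0.55 -0.03]
65 turn [0. 0. 0.] | shift before turn [-0.    0.5   0.04] | shift after turn [-0.    0.5   0.04]
75 turn [0. 0. 0.] | shift before turn [0.   0.61 0.14] | shift after turn [0.   0.61 0.14]
85 turn [0. 0. 0.] | shift before turn [0.   0.57 0.25] | shift after turn [0.   0.57 0.25]
95 turn [0. 0. 0.] | shift before turn [-0.    0.52  0.34] | shift after turn [-0.    0.52  0.34]
100 turn [0. 0. 0.] | shift before turn [0.   0.24 0.2 ] | shift after turn [0.   0.24 0.2 ]
[0.67039895 0.0020575  0.33102414]
```

```bash
python3 -m inch '-1 -.02 .1 -.15 0 0 0;-1 0 .11 -.15 0 0 0;-1 0 .12 -.1 0 0 0;-1 0 .13 -.1 0 0 0;-1 0 .28 -.11 0 0 0;-1 0 0 0 0 0 0'
python3 -m inch '-1 0 .3 -.08 0 0 0;-1 0 .32 -.09 0 0 0;-1 0 0 0 0 0 0'
python3 - <<'E'
from h import *
from station import camera
s=camera("scene");np.savez("pics/s4.npz",**s);P=cloud(s);H,S,V=cv2.split(cv2.cvtColor(s["img"],cv2.COLOR_BGR2HSV))
m=(H>55)&(H<90)&(S>60)&(P[...,2]>.1)&(abs(P[...,1])<.1)&(abs(P[...,0]-.66)<.12);q=P[m]
x=(q-F)@u;print(np.polyfit(x,q[:,2],1),q[:,2].max(),np.degrees(np.arctan(np.polyfit(x,q[:,2],1)[0])))
plan(*lev(25,.02,gap=-.002))
E
```

```text
time_s: 12.02
ee_pos: [0.5287, -0.005, 0.2533]
eef_rot: [2.565, -0.002, 1.619]
force: [-0.6, -0.2, -1.7]
grip_width: 0.0158
grip_force: 60.0
time_s: 12.4
ee_pos: [0.5415, -0.0043, 0.2675]
eef_rot: [2.566, -0.002, 1.619]
force: [0.4, -0.3, -0.8]
grip_width: 0.0159
grip_force: 60.0
[-0.4604708   0.18200503] 0.17960070873860606 -24.72469016944917
turn [-0.   -0.01 -0.01] | shift before turn [ 0.   -0.03  0.01] | shift after turn [ 0.   -0.03  0.01]
```

The lid follows and stands at about 25°, as planned. I continue along the arc.

```bash
python3 -m inch '-1 0 .31 -.05 0 0 0;-1 0 .36 -.1 0 0 0;-1 0 .37 -.06 0 0 0;-1 0 .38 -.08 0 0 0;-1 0 .39 -.08 0 0 0;-1 0 .28 -.02 0 0 0;-1 0 .27 -.01 0 0 0;-1 0 .25 .02 0 0 0;-1 0 .25 .02 0 0 0;-1 0 0 0 0 0 0'
python3 - <<'E'
from h import *
from station import camera
s=camera("scene");np.savez("pics/s5.npz",**s);cv2.imwrite("pics/s5.png",cv2.resize(s["img"][130:290,230:390],(600,600),interpolation=cv2.INTER_CUBIC))
plan(*lev(65,s=.028,gap=-.002))
E
```

```text
time_s: 13.7
ee_pos: [0.6072, -0.0012, 0.3225]
eef_rot: [2.567, -0.002, 1.619]
force: [-0.6, -0.4, -2.2]
grip_width: 0.0158
grip_force: 60.0
turn [-0.01 -0.01 -0.01] | shift before turn [ 0.    0.   -0.02] | shift after turn [ 0.    0.   -0.02]
```

View pics/s5.png

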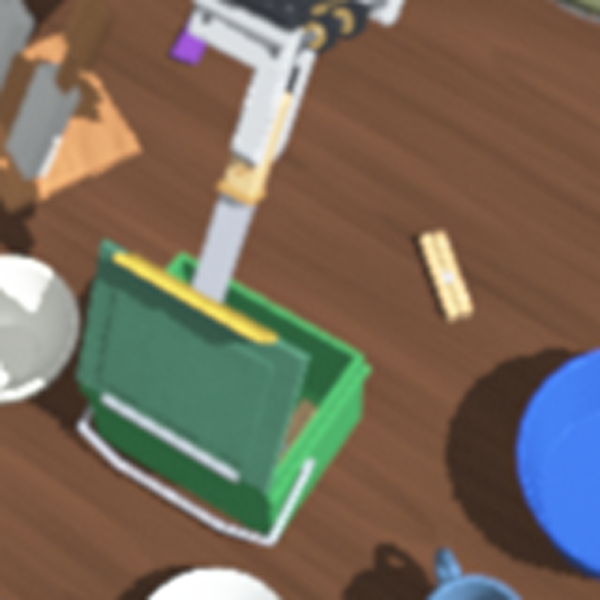

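The lid is at about 65°, with the blade going behind the yellow lip at (245,280) in the crop. I go on past upright.

```bash
python3 -m inch '-1 0 .3 .06 0 0 0;-1 0 .31 .08 0 0 0;-1 0 .29 .11 0 0 0;-1 0 .28 .14 0 0 0;-1 0 .27 .16 0 0 0;-1 0 .25 .18 0 0 0;-1 0 .24 .2 0 0 0;-1 0 0 0 0 0 0'
python3 - <<'E'
from h import *
from station import camera
s=camera("scene");np.savez("pics/s6.npz",**s);t=camera("top");np.savez("pics/t6.npz",**t)
plan(*lev(100,s=.028,gap=-.002))
for c in(s,t):
    P=cloud(c);H,S,V=cv2.split(cv2.cvtColor(c["img"],cv2.COLOR_BGR2HSV))
    m=(H>55)&(H<90)&(S>60)&(P[...,2]>.13)&(abs(P[...,1])<.1)&(abs(P[...,0]-.72)<.09);q=P[m];x=(q-HX)@u
    print(m.sum(),x.min(),x.max(),q[:,2].max(),np.polyfit(q[:,2]-.11,x,1) if m.sum()>20 else "")
E
```

```text
time_s: 14.75
ee_pos: [0.6712, 0.0019, 0.3301]
eef_rot: [2.568, -0.002, 1.619]
force: [-0.3, 1.3, -0.5]
grip_width: 0.0155
grip_force: 60.0
turn [-0.01 -0.01 -0.01] | shift before turn [ 0.01  0.   -0.02] | shift after turn [ 0.01  0.   -0.02]
156 -0.016543689399468594 0.035170101674430285 0.27189491927946774 [0.12007295 0.01316081]
984 -0.09423304137492099 0.03155411753381132 0.4895193235110866 [-0.19935578  0.0337724 ]
```

```bash
python3 -m inch '-1 0 .12 .1 0 0 0;-1 0 0 0 0 0 0;-1 0 0 -.6 0 0 0;-1 0 -.3 -1 0 0 0;-1 0 -.3 -1 0 0 0;-1 0 0 0 0 0 0'
python3 - <<'E'
from h import *
from station import camera
s=camera("scene");np.savez("pics/s7.npz",**s)
P=cloud(s);H,S,V=cv2.split(cv2.cvtColor(s["img"],cv2.COLOR_BGR2HSV))
m=(H>20)&(H<32)&(S>150)&(V>120)&(P[...,2]>.2)&(abs(P[...,1])<.08)&(abs(P[...,0]-.75)<.06);q=P[m]
r=(q-HX);print("lip",m.sum(),(r@u).min(),(r@u).max(),r[:,2].min(),r[:,2].max())
# basin circle fits at the rim
for n in("scene0","top0"):
    c=ld(n);P=cloud(c);H,S,V=cv2.split(cv2.cvtColor(c["img"],cv2.COLOR_BGR2HSV))
    m=(H>100)&(H<125)&(S>120)&(P[...,2]>.066)&(P[...,2]<.08)&(abs(P[...,0]-.52)<.12)&(abs(P[...,1]-.3)<.12)
    q=P[m];A=np.c_[2*q[:,:2],np.ones(len(q))];k=np.linalg.lstsq(A,(q[:,:2]**2).sum(1),rcond=None)[0];print(n,m.sum(),k[:2],np.sqrt(k[2]+k[0]**2+k[1]**2),np.median(q[:,2]))
B=np.array([.522,.302,0]);az=np.degrees(np.arctan2(B[1],B[0]));R=aim(az,45);d=R.as_matrix()[:,2];rad=np.array([np.cos(np.radians(az)),np.sin(np.radians(az)),0])
T=B+.02*rad+[0,0,.010];w=plan(T-TIP*d+[0,0,.1],R);w=plan(T-TIP*d,R,*w);print(w[0])
E
```

```text
time_s: 15.6
ee_pos: [0.6173, -0.0009, 0.3893]
eef_rot: [2.562, -0.002, 1.619]
force: [0.4, 0.5, -0.7]
grip_width: 0.0157
grip_force: 60.0
lip 64 0.031062015015127453 0.06270713009735707 0.13142136524556897 0.14601305307032264
scene0 335 [0.52492151 0.30292643] 0.09637108616339292 0.07055504258549156
top0 501 [0.52170463 0.29957347] 0.09637038954979849 0.07052539182120877
turn [-1.17  1.71 -2.13] | shift before turn [ 9.04 -7.47  2.31] | shift after turn [10.34 -4.45  4.03]
turn [0. 0. 0.] | shift before turn [ 0.   -2.36  2.36] | shift after turn [ 0.   -2.36  2.36]
[0.45484785 0.26314952 0.10758074]
```

```bash
python3 -m inch '-1 0 0 0 -.39 .57 -.71;-1 0 0 0 -.39 .57 -.71;-1 0 0 0 -.39 .57 -.71;-1 1 -.44 .3 0 0 0;-1 1 -.44 .3 0 0 0;-1 1 -.44 .3 0 0 0;-1 1 -.44 .3 0 0 0;-1 1 -.44 .3 0 0 0;-1 1 -.44 .3 0 0 0;-1 1 -.44 .3 0 0 0'
python3 -m inch '-1 1 -.44 .3 0 0 0;-1 1 -.44 .3 0 0 0;-1 1 -.44 .3 0 0 0;-1 0 0 0 0 0 0'
python3 - <<'E'
from h import *
from station import camera
B=np.array([.5225,.301,0]);az=np.degrees(np.arctan2(B[1],B[0]));R=aim(az,45);d=R.as_matrix()[:,2];rad=np.array([np.cos(np.radians(az)),np.sin(np.radians(az)),0])
T=B+.02*rad+[0,0,.010];w=plan(T-TIP*d,R)
o,p,q=cur()
for n in("scene","top"):
    c=camera(n);P=cloud(c);L=q.inv().apply((P.reshape(-1,3)-p))
    m=(abs(L[:,0])<.03)&(abs(L[:,1])<.012)&(L[:,2]>0.05)&(L[:,2]<.17)&(c["range_z"].ravel()>0);l=L[m]
    print(n,m.sum(),np.sort(l[:,2])[-5:],np.median(l,0))
E
```

```text
time_s: 16.9
ee_pos: [0.4956, 0.1731, 0.2754]
eef_rot: [2.368, -0.004, 2.08]
force: [-0.2, -0.6, -1.1]
grip_width: 0.0157
grip_force: 60.0
time_s: 17.4
ee_pos: [0.4426, 0.2477, 0.2282]
eef_rot: [2.37, -0.004, 2.083]
force: [1.0, -0.1, -1.3]
grip_width: 0.0159
grip_force: 60.0
turn [-0.08  0.02 -0.06] | shift before turn [ 0.2  -2.37  3.3 ] | shift after turn [ 0.21 -2.41  3.27]
scene 286 [0.13900878 0.13972834 0.13973134 0.14005429 0.14074389] [-0.00144637  0.00163243  0.09496479]
top 241 [0.13661037 0.13705234 0.13714975 0.1378556  0.1382479 ] [-0.00374911  0.00057535  0.09185272]
```

```bash
python3 -m inch '-1 .2 -.6 .8 0 0 0;-1 0 -.6 .8 0 0 0;-1 0 -.6 .8 0 0 0;-1 0 -.4 .6 0 0 0;-1 0 0 0 0 0 0'
python3 - <<'E'
from h import *
from station import camera
o,p,q=cur();print(p,"tip",p+q.apply([0,0,.138]),o["force"])
s=camera("scene");t=camera("top")
f=lambda i:cv2.resize(i,(400,400),interpolation=cv2.INTER_CUBIC)
cv2.imwrite("pics/c8.png",np.hstack([f(s["img"][190:310,345:465]),f(t["img"][160:280,140:260])]))
E
```

```text
time_s: 18.12
ee_pos: [0.4542, 0.2595, 0.1233]
eef_rot: [2.367, -0.006, 2.081]
force: [0.5, -0.6, -0.4]
grip_width: 0.016
grip_force: 60.0
[0.45423364 0.25947188 0.12326235] tip [0.53813929 0.30711317 0.02460056] [ 0.54357994 -0.62277366 -0.37991983]
```

View pics/c8.png

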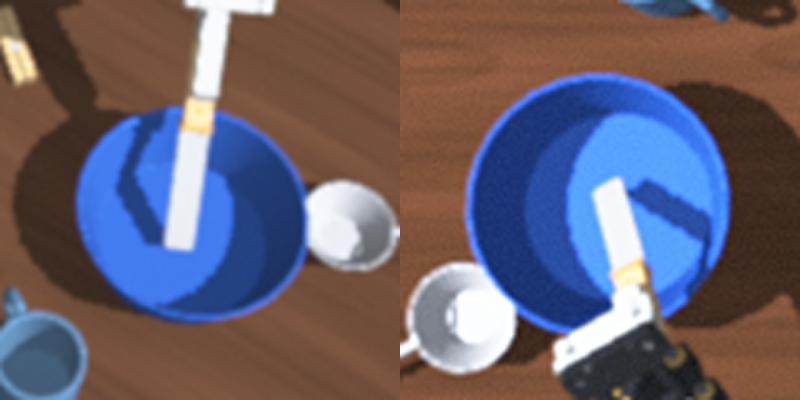

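The blade is inside the basin, its tip at crop (180,247) in the left half and (610,185) in the right, about 2 cm over the floor. I lower it the rest of the way.

```bash
python3 -m inch '-1 0 -.28 .28 0 0 0;-1 0 0 0 0 0 0'; python3 -m inch '-1 0 -.08 .08 0 0 0;-1 0 0 0 0 0 0'
```

```text
time_s: 18.48
ee_pos: [0.4539, 0.2605, 0.1148]
eef_rot: [2.364, -0.007, 2.083]
force: [0.1, 0.7, -0.5]
grip_width: 0.0158
grip_force: 60.0
time_s: 18.73
ee_pos: [0.4538, 0.2606, 0.1116]
eef_rot: [2.364, -0.007, 2.083]
force: [0.3, 0.3, -1.5]
grip_width: 0.0157
grip_force: 60.0
```

```bash
python3 -m inch '-1 0 -.08 .08 0 0 0;-1 0 0 0 0 0 0'; python3 -m inch '-1 0 -.04 .04 0 0 0;-1 0 0 0 0 0 0'
```

```text
time_s: 18.98
ee_pos: [0.4537, 0.2606, 0.1079]
eef_rot: [2.364, -0.007, 2.083]
force: [0.6, -0.3, -1.2]
grip_width: 0.0157
grip_force: 60.0
time_s: 19.23
ee_pos: [0.4536, 0.2606, 0.106]
eef_rot: [2.365, -0.007, 2.083]
force: [1.0, -0.2, -1.8]
grip_width: 0.0154
grip_force: 60.0
```

```bash
python3 -m inch '-.3 0 0 0 0 0 0;-.3 0 0 0 0 0 0;-.3 0 0 0 0 0 0;-.3 0 0 0 0 0 0;-.3 0 0 -.2 0 0 0;-.3 0 0 -.6 0 0 0;-.3 0 0 -1 0 0 0;-.3 0 0 -1 0 0 0;-.3 0 0 -1 0 0 0;-.3 0 0 -1 0 0 0'
python3 - <<'E'
from h import *
from station import camera
o,p,q=cur();print(p,o["qpos"].round(2))
s=camera("scene");t=camera("top");np.savez("pics/t9.npz",**t);np.savez("pics/s9.npz",**s)
f=lambda i:cv2.resize(i,(400,400),interpolation=cv2.INTER_CUBIC)
cv2.imwrite("pics/c9.png",np.hstack([f(s["img"][130:290,265:425]),f(t["img"][120:280,160:320])]))
E
```

```text
time_s: 20.48
ee_pos: [0.3722, 0.2149, 0.2015]
eef_rot: [2.363, -0.01, 2.087]
force: [-0.7, 0.9, 0.2]
grip_width: 0.0332
grip_force: 0.0
[0.37219558 0.21494018 0.20153279] [ 0.37 -0.37  2.37  0.3   0.39 -0.37]
```

View pics/c9.png

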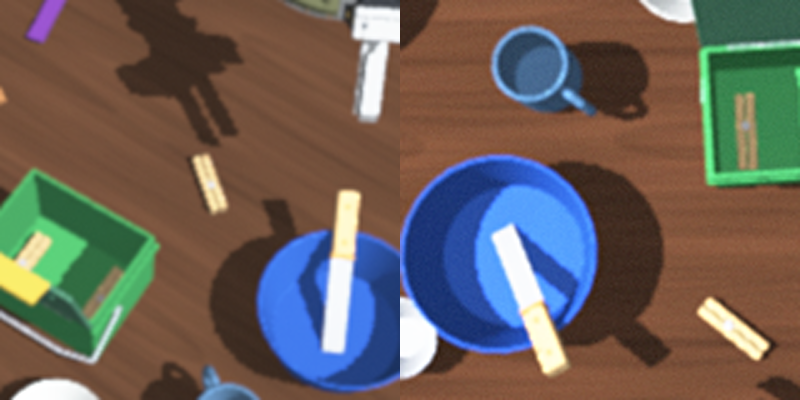

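The lifter rests blade-down in the basin, leaning on its near rim, and the lid is open with two pegs visible inside. Next comes the peg, at crop (733,327), i.e. top (293,251).

Run:
```python
from h import *
t,s=ld("t9"),ld("s9")
p,e=tri(s,(265+210/2.5,130+184/2.5),t,(160+333/2.5,120+328/2.5));print("peg tri",p,e)
R=aim(-39.3,0);w=plan(np.array([.443,.0695,.12]),R);w=plan(np.array([.443,.0695,.005]),R,*w)
# then above bucket, into bucket
D=C-.005*u;Rb=aim(-90+yaw,0);w=plan(np.array([.443,.0695,.25]),R,*w);w=plan(np.array([D[0],D[1],.25]),Rb,*w);w=plan(np.array([D[0],D[1],.06]),Rb,*w)
P=cloud(t);m=(P[...,2]>.0)&(P[...,2]<.1)&(abs((P-C)@u)<.06)&(abs(P[...,1])<.08);print("bucket inside z",np.percentile(P[m][:,2],[5,50,95]))
```

```text
peg tri [4.40647466e-01 6.84227069e-02 2.09658045e-04] 0.002208062761689381
turn [ 3.89 -2.73  6.49] | shift before turn [-5.41 -2.18  1.68] | shift after turn [-2.27  4.89  2.77]
turn [0. 0. 0.] | shift before turn [0.   0.   3.83] | shift after turn [0.   0.   3.83]
turn [0. 0. 0.] | shift before turn [ 0.    0.   -8.17] | shift after turn [ 0.    0.   -8.17]
turn [0.   0.   4.79] | shift before turn [2.69 6.88 0.  ] | shift after turn [6.91 2.62 0.  ]
turn [0. 0. 0.] | shift before turn [0.   0.   6.33] | shift after turn [0.   0.   6.33]
bucket inside z [0.00071899 0.00465029 0.01814859]
```

```bash
python3 -m inch '.3 0 0 0 .49 -.34 .81;.3 0 0 0 .49 -.34 .81;.3 0 0 0 .49 -.34 .81;.3 0 0 0 .49 -.34 .81;.3 0 0 0 .49 -.34 .81;.3 0 0 0 .49 -.34 .81;.3 0 0 0 .49 -.34 .81;.3 0 0 0 .46 -.35 .82'
python3 -m inch '.3 -.45 .98 .5 0 0 0;.3 -.45 .98 .5 0 0 0;.3 -.45 .98 .5 0 0 0;.3 -.45 .98 .5 0 0 0;.3 -.45 .98 .5 0 0 0;.3 0 0 0 0 0 0'
python3 - <<'E'
from h import *
plan(np.array([.442,.0692,.005]),aim(-39.3,0));print(cur()[1])
E
```

```text
time_s: 21.58
ee_pos: [0.3716, 0.2184, 0.1984]
eef_rot: [3.107, -0.024, 0.977]
force: [-1.0, -1.4, -0.2]
grip_width: 0.061
grip_force: 0.0
time_s: 22.32
ee_pos: [0.4595, 0.0785, 0.1264]
eef_rot: [3.105, -0.025, 0.978]
force: [0.3, 0.3, 0.9]
grip_width: 0.0614
grip_force: 0.0
turn [ 0.2  -0.15  0.53] | shift before turn [-0.68 -0.46  4.02] | shift after turn [-0.61 -0.26  4.05]
[0.45950804 0.07849673 0.12635432]
```

```bash
python3 -m inch '.3 0 0 0 .2 -.15 .53;.3 -.61 -.26 .8 0 0 0;.3 0 0 1 0 0 0;.3 0 0 1 0 0 0;.3 0 0 .6 0 0 0;.3 0 0 0 0 0 0'
python3 - <<'E'
from h import *
plan(np.array([.442,.0692,.005]),aim(-39.3,0));print(cur()[1])
E
```

```text
time_s: 23.08
ee_pos: [0.441, 0.0708, 0.0254]
eef_rot: [3.141, -0.0, 0.888]
force: [-0.5, 0.1, -0.2]
grip_width: 0.0614
grip_force: 0.0
turn [ 0.   -0.    0.02] | shift before turn [-0.02  0.06  0.68] | shift after turn [-0.02  0.06  0.68]
[0.44102398 0.07083279 0.02541149]
```

```bash
python3 -m inch '.3 0 .06 .4 0 0 0;.3 0 0 .27 0 0 0;.3 0 0 0 0 0 0;-1 0 0 0 0 0 0;-1 0 0 0 0 0 0;-1 0 0 0 0 0 0;-1 0 0 0 0 0 0;-1 0 0 0 0 0 0;-1 0 0 0 0 0 0' 25
python3 -m inch '-1 0 0 -1 0 0 0;-1 0 0 -1 0 0 0;-1 0 0 -1 0 0 0;-1 0 0 -1 0 0 0;-1 0 0 -1 0 0 0;-1 0 0 -1 0 0 0;-1 0 0 -1 0 0 0;-1 0 0 -1 0 0 0;-1 0 0 0 0 0 0'
python3 - <<'E'
from h import *
D=C-.005*u;Rb=aim(-90+yaw,0)
w=plan(np.array([D[0],D[1],.25]),Rb)
E
```

```text
time_s: 24.2
ee_pos: [0.4433, 0.069, 0.0067]
eef_rot: [3.139, -0.002, 0.887]
force: [1.2, 0.2, 1.8]
grip_width: 0.0196
grip_force: 25.0
time_s: 25.32
ee_pos: [0.4431, 0.0692, 0.2483]
eef_rot: [3.136, -0.004, 0.887]
force: [0.8, 0.4, -0.5]
grip_width: 0.0195
grip_force: 25.0
turn [ 0.02 -0.03  4.8 ] | shift before turn [ 2.69  6.88 -0.01] | shift after turn [ 6.91  2.61 -0.06]
```

```bash
python3 -m inch '-1 0 0 0 0 0 .96;-1 0 0 0 0 0 .96;-1 0 0 0 0 0 .96;-1 0 0 0 0 0 .96;-1 0 0 0 0 0 .96;-1 .98 .37 0 0 0 0;-1 .98 .37 0 0 0 0;-1 .98 .37 0 0 0 0;-1 .98 .37 0 0 0 0;-1 .98 .37 0 0 0 0'
python3 -m inch '-1 .98 .37 0 0 0 0;-1 .98 .37 0 0 0 0;-1 0 0 0 0 0 0'
python3 - <<'E'
from h import *
from station import camera
D=C-.005*u;Rb=aim(-90+yaw,0)
w=plan(np.array([D[0],D[1],.06]),Rb);print(cur()[0]["grip_width"],cur()[0]["qpos"].round(2))
s=camera("scene");t=camera("top")
f=lambda i:cv2.resize(i,(400,400),interpolation=cv2.INTER_CUBIC)
cv2.imwrite("pics/c10.png",np.hstack([f(s["img"][130:290,220:380]),f(t["img"][100:260,240:400])]))
E
```

```text
time_s: 26.58
ee_pos: [0.5927, 0.0205, 0.2455]
eef_rot: [3.141, -0.001, 0.049]
force: [0.3, 0.2, -0.3]
grip_width: 0.0192
grip_force: 25.0
time_s: 26.95
ee_pos: [0.6524, 0.001, 0.2446]
eef_rot: [3.141, 0.0, 0.048]
force: [-0.1, -0.6, -0.6]
grip_width: 0.0196
grip_force: 25.0
turn [ 0.  0. -0.] | shift before turn [ 0.06 -0.01  6.15] | shift after turn [ 0.05 -0.01  6.15]
0.019613010001269148 [-0.05  0.51  1.13 -0.    1.49  1.47]
```

View pics/c10.png

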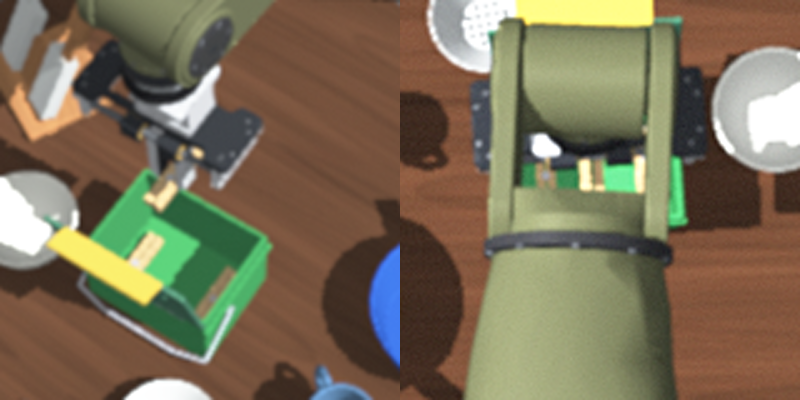

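The peg is held above the open bucket, at crop (163,193) in the left half, with the lid behind it. The wrist camera is on the lid side, so I turn the hand half round before lowering.

```bash
python3 -m inch '-1 0 0 0 0 0 -1;-1 0 0 0 0 0 -1;-1 0 0 0 0 0 -1;-1 0 0 0 0 0 -1;-1 0 0 0 0 0 -1;-1 0 0 0 0 0 -1;-1 0 0 0 0 0 -1;-1 0 0 0 0 0 -1;-1 0 0 0 0 0 -1;-1 0 0 0 0 0 -1'
python3 -m inch '-1 0 0 0 0 0 -1;-1 0 0 0 0 0 -1;-1 0 0 0 0 0 -1;-1 0 0 0 0 0 -1;-1 0 0 0 0 0 -1;-1 0 0 0 0 0 -1;-1 0 0 0 0 0 -1;-1 0 0 0 0 0 -1;-1 0 0 0 0 0 0'
python3 - <<'E'
from h import *
D=C-.006*u
w=plan(np.array([D[0],D[1],.06]),aim(90+yaw,0));print(cur()[0]["grip_width"],cur()[0]["qpos"].round(2))
E
```

```text
time_s: 28.3
ee_pos: [0.651, 0.0021, 0.2474]
eef_rot: [3.139, 0.001, 1.801]
force: [0.2, 0.5, -0.3]
grip_width: 0.0191
grip_force: 25.0
time_s: 29.42
ee_pos: [0.6512, 0.002, 0.2474]
eef_rot: [-3.141, 0.003, -3.093]
force: [0.3, -0.5, 1.2]
grip_width: 0.0194
grip_force: 25.0
turn [-0.    0.02 -0.  ] | shift before turn [-0.04 -0.03  6.25] | shift after turn [-0.06 -0.03  6.25]
0.019396636551413896 [-0.05  0.51  1.14 -0.    1.49 -1.67]
```

```bash
python3 -m inch '-1 -.05 0 1 0 0 0;-1 0 0 1 0 0 0;-1 0 0 1 0 0 0;-1 0 0 1 0 0 0;-1 0 0 1 0 0 0;-1 0 0 .8 0 0 0;-1 0 0 .4 0 0 0;-1 0 0 0 0 0 0'
python3 -m inch '-.2 0 0 0 0 0 0;-.2 0 0 0 0 0 0;-.2 0 0 0 0 0 0;-.2 0 0 -.5 0 0 0;-.2 0 0 -1 0 0 0;-.2 0 0 -1 0 0 0;-.2 0 0 -1 0 0 0;-.2 0 0 -1 0 0 0;-.2 0 0 -1 0 0 0;-.2 0 0 -1 0 0 0'
python3 -m inch '-.2 1 0 -.6 0 0 0;-.2 1 0 -.6 0 0 0;-.2 1 0 -.6 0 0 0;-.2 1 0 0 0 0 0;-.2 1 0 0 0 0 0;-.2 1 0 0 0 0 0;-.2 1 0 0 0 0 0;-.2 1 0 0 0 0 0;-.2 0 0 0 0 0 0'
python3 - <<'E'
from h import *
from station import camera
print(cur()[0]["force"],cur()[1])
s=camera("scene");t=camera("top")
f=lambda i:cv2.resize(i,(400,300),interpolation=cv2.INTER_AREA)
g=lambda i:cv2.resize(i,(400,300),interpolation=cv2.INTER_CUBIC)
cv2.imwrite("pics/c11.png",np.vstack([np.hstack([g(s["img"][170:290,220:380]),g(t["img"][100:220,240:400])]),np.hstack([g(s["img"][190:310,345:505]),g(t["img"][160:280,120:280])])]))
E
```

```text
time_s: 30.42
ee_pos: [0.6536, 0.0017, 0.0611]
eef_rot: [-3.141, 0.002, -3.094]
force: [0.4, -0.7, 0.1]
grip_width: 0.0193
grip_force: 25.0
time_s: 31.68
ee_pos: [0.6531, 0.0017, 0.2586]
eef_rot: [-3.141, 0.004, -3.093]
force: [-0.0, 0.1, -0.1]
grip_width: 0.0373
grip_force: 0.0
time_s: 32.8
ee_pos: [0.4125, -0.01, 0.3112]
eef_rot: [-3.14, 0.006, -3.093]
force: [0.4, 0.6, -0.2]
grip_width: 0.0379
grip_force: 0.0
[ 0.41769251  0.62047741 -0.21491196] [ 0.41249007 -0.01004698  0.31115801]
```

View pics/c11.png

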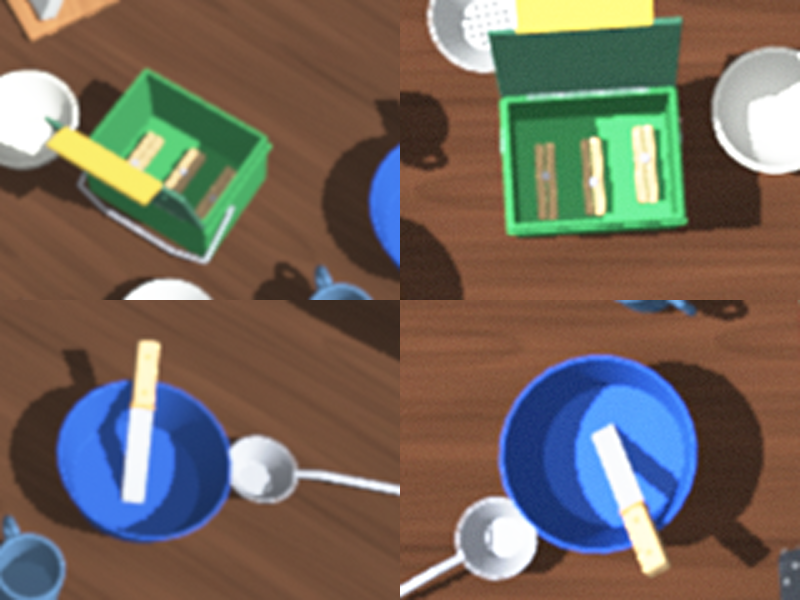

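The bucket now holds three pegs, the new one in the middle at (595,175). The lid stays open past upright, the lifter stands in the basin, and the gripper is clear.

```bash
python3 -c "
from station import ticket
print(ticket.hand_in())"
```

```text
the job is handed in; nothing more can be done
None
```

The job is done and handed in at about 33 s: the lid is open past upright (opened with the lifter only), the lifter is blade-down in the blue basin, and the peg is in the bucket.

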